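# Close the feed pot and hold the cone press at its gauge

## Robot

A 6-joint arm with a two-finger parallel gripper is mounted at the origin on the work surface. World frame = base frame: x ahead of the robot, y to its left, z up, the work surface at z = 0. Lengths are in m, angles in rad, forces in N, time in s.
With the tool pointing down it reaches from about 0.4 to 0.925 m from the base axis. Payload 12.5 kg.
Tool frame: the origin (TCP) lies on the mounting face of the last link; the fingertips stand 190 mm ahead of it and the grasp point (between the pads) lies 171 mm ahead of it; z points along the fingers, y is the line along which they close (so a half turn about z gives the same grasp; the last joint's range is limited). The gripper opens to 95 mm and grips with 3 to 60 N. Pads are 20 mm wide; open, the fingers measure 119 mm over their backs; the gripper's body (75 mm by 180 mm) begins 59 mm behind the grasp point.
Start: joints at [1.043, 0.491, 1.559, -0, 1.092, -0.106], TCP at [0.256, 0.57, 0.405] pointing down, gripper open.
Joint ranges: [-3.1, 3.1], [-0.84, 2.19], [0.05, 2.79], [-1.13, 4.28], [0.06, 2.93], [-2.69, 2.69]. Speed limits (rad/s): [2.22, 2.22, 2.79, 3.14, 3.14, 3.14].

## Interface

Orientations are given as a unit quaternion [w, x, y, z].
In Python, from plant import sense, eyes, job_done gives the robot as it stands.
- The arm moves only by the shell command python3 -m pendant 'ROWS' [FORCE]. ROWS is JSON, a list of rows, each an object with "claw": the closure, from 0 (fully open) to 1 (shut); "xyz": the shift along the tool's x, y, z in units of 0.25 m (1.0 is 0.25 m), a list of three; "rot": the turn, a rotation vector about the tool's x, y, z in units of pi rad (1.0 is pi rad), a list of three. In form: [{"claw": claw, "xyz": [x, y, z], "rot": [wx, wy, wz]}, ...]. A call has 1 to 20 rows; each row is the pose to reach, as a shift and turn from the pose commanded when the call began, along the tool's axes at that moment, turning the shorter way round; what a row does not reach only later rows make up. A row lasts 1/12 s, in which the tool goes at most 41.7 mm and 7.16 degrees, less where a joint would pass 70% of its speed; a pose out of reach is approached as far as the arm can. A call with a number of a shift or a turn outside -1 to 1 is refused whole. A call with a gripper value outside its range is refused whole. The fingers move at their own pace and stop on an object; FORCE is the grip in N (left out, the last holds). Time passes only in rows, so rows that repeat a pose let the fingers close. It gives the time, the measured TCP pose, the force, the opening and the grip force at its end, in the units of the state.
- sense(): the state, without advancing time (a new reading comes with each control period).
- eyes.read_camera(name): name is "scene" or "top" or "wrist"; returns the picture (384x512x3 uint8, red, green, blue); there is no depth.
- eyes.camera_info(name): a dict with "fx", "fy", "cx", "cy" (pixels), "world_from_camera" (4x4, takes a point from camera to world coordinates); the wrist camera has in their place "mount" (4x4, takes a point from camera to tool coordinates, whose origin is the TCP and whose axes are the flange's). Camera axes: x right, y up, looking along -z (the intrinsics and any distortion apply to the point x, -y, -z); pixel columns grow to the right and rows downward; lengths in m; the calibration is good to about 2 mm. A picture is of the moment at which its call begins: read the wrist's pose just before it. camera_info takes no time and is no camera call.
- job_done(): hands the job in; it is judged then, once.
The state is a dict: "t": time; "joints": joint angles; "joint_velocities": joint speeds; "effort": joint torques, N m; "position": TCP position; "orientation": TCP orientation; "force": force on the tool from outside, world axes, zero at the start; "torque": the same for the moment, N m; "grip_width": opening from 0.0 (shut) to 1.0 (fully open); "grip_force": force on a finger pad.
Only numpy, scipy, OpenCV 4.12 (cv2) and the standard library are available. Lean on these libraries where they do the work, as an engineer would, in place of code of your own. Each camera call takes 0.05 s, during which the arm holds its last target. There are 200 camera calls.

## Task

Get the incense cone press to its dwell: first turn the wing cap of its feed pot clockwise until it is fully home, and only then push the black palm knob on the spring-loaded ram down until the pointer on the ram is level with the tab of the gauge beside it. Do not go well past the gauge, or the cones are crushed. Hold the ram there and finish while still holding it down, and leave the other things on the bench where they are.

Things in the scene. Friction and masses are not known exactly. Their poses are not given: they have to be found in the camera images.
- press: Grey bench press, bolted down: base plate 180 (x) x 380 (y) x 20 mm high, column on its -x side, overhanging head with its top at 160 mm, mould block with black cones under the ram. Origin under the ram's axis, centre of the base's underside, at bench height; z up. Two seats on the base at y = +125 and -125 mm: the feed pot is in one, the plain catch jar in the other.
- ram (a joint): Travel of the vertical spring-loaded ram, m: 0 = up (as it starts), grows as the ram is pressed down, stop at 0.030. A spring always pushes it back up: about 3 N to start it, then 0.45 N more per mm.
- knob_top (a point): Centre of the flat top of the black round palm knob on the ram, 44 mm in diameter, 28 mm high, 260 mm above the bench when up; it is the highest part of the press and moves with the ram. z up.
- pointer_tip (a point): On the top face of the ram's steel pointer, at its free end. The pointer is a level bar 7 mm wide, 6 mm thick, along the press's +x, ending 62 mm from the ram's axis; its top face is 62 mm below the knob's top. It moves with the ram. z up.
- gauge: Fixed steel gauge clamp on a thin pillar on the press head, on the +y side of the pointer: an 18 mm ring with a tab 14 mm wide, 6 mm thick, reaching towards the pointer. Its height differs from start to start (9 to 20 mm below the raised pointer). Origin level with the tab's top face, just off its tip, z up: pointer and tab are level when pointer_tip and this origin are at the same height.
- pot: Fixed feed pot of bare aluminium, 64 mm in diameter, in one of the two seats, with a small lug on either side of its wall, along its own x axis. It has the wing cap (the catch jar has a smooth domed top, no wing). Origin at the centre of its underside, 20 mm above the bench; z up, the cap's axis.
- cap (a joint): Turn of the captive wing cap about its vertical axis, rad: 0 = fully home against its stop, the wing in line with the pot's lugs; it grows anticlockwise seen from above (open), starts at 0.8 to 1.3, open stop at 1.6. It stays where it is left (friction about 0.06 N m). It does not rise or sink.
- wing (a point): Centre of the top of the cap's wing, a straight upright bar 56 mm long (along this point's x axis, which turns with the cap), 14 mm thick (y) and 26 mm high, standing on the cap's 72 mm disc. 140 mm above the pot's underside, 160 mm above the bench. z up.
- knife: Bystander: loose knife 205 mm long with wooden handle, lying near the press's far edge. Origin between handle and blade, on the bench.
- brush: Bystander: loose hand brush lying near the press's edge on the robot's side. Origin at its underside.
- dish: Bystander: loose terracotta dish 100 mm across with black cones, beyond the press. Origin at the centre of its underside.
- tin: Bystander: loose round steel tin, 42 mm across, 32 mm high, standing on the press's base plate beside a seat. Origin at the centre of its underside.
- oil_bottle: Bystander: amber bottle 56 mm across, 130 mm high, on the right. Origin at the centre of its underside.

How it is judged:
By the outcome, as a careful person would: the job done as asked, in the order asked, and still so for the second after the job is handed in, while the arm keeps its last pose, push and grip.
It also fails if it takes over 48 s, if anything falls off the work surface, if the arm or the gripper's body presses on something with over 40 N, if the wrist force passes 120 N, or if a joint passes its speed limit or range.

## Working session

There is one attempt and no reset: what is moved stays moved. The work goes in short steps, Python scripts to look and compute and a shell command to move; the robot and the scene stay as the last step left them, time stands still between calls to the robot, and variables do not carry over. Pictures are saved under pics/ and viewed, at most 10 in all, crops included, and the job is handed in when it is done.

```bash
mkdir -p pics; python3 - <<'E'
from plant import sense, eyes
import cv2
print({k:v for k,v in sense().items() if k in('t','position','orientation','force','grip_width')})
for n in("scene","top"):
    im=eyes.read_camera(n); cv2.imwrite(f"pics/{n}0.png",cv2.resize(im[...,::-1],(800,600),interpolation=cv2.INTER_CUBIC)); print(n,eyes.camera_info(n))
print(eyes.camera_info("wrist"))
E
```

```text
{'t': 0.0, 'position': array([0.25585126, 0.57020072, 0.40413647]), 'orientation': array([-1.69458243e-04,  2.09340302e-01,  9.77842684e-01, -5.42844319e-04]), 'force': array([-0.43270306,  0.04085765,  0.06366983]), 'grip_width': 0.9990296110619099}
scene {'fx': 353.8663758161138, 'fy': 353.8663758161138, 'cx': 254.43525850508908, 'cy': 197.9962963615904, 'world_from_camera': array([[-0.88259544, -0.39987533,  0.24723475,  0.80075744],
       [ 0.47011175, -0.75569607,  0.4559807 ,  0.24889929],
       [ 0.00449889,  0.51867444,  0.85495999,  0.84055223],
       [ 0.        ,  0.        ,  0.        ,  1.        ]])}
top {'fx': 419.92122292547646, 'fy': 419.92122292547646, 'cx': 262.3015389260782, 'cy': 194.42997228579233, 'world_from_camera': array([[-0.01605887,  0.99074547, -0.13477954,  0.46809597],
       [-0.9992665 , -0.02058944, -0.03228829, -0.13356035],
       [-0.03476451,  0.13416217,  0.9903494 ,  1.04136668],
       [ 0.        ,  0.        ,  0.        ,  1.        ]])}
{'fx': 318.0445230444517, 'fy': 318.0445230444517, 'cx': 256.8152478946498, 'cy': 191.53729261684492, 'mount': array([[-2.20457439e-05,  9.62894472e-01,  2.69878188e-01,
         7.55108015e-02],
       [ 9.99999905e-01,  1.38909448e-04, -4.13925256e-04,
        -9.04688491e-05],
       [-4.36054970e-04,  2.69878153e-01, -9.62894383e-01,
         1.95905359e-02],
       [ 0.00000000e+00,  0.00000000e+00,  0.00000000e+00,
         1.00000000e+00]])}
```

View pics/scene0.png

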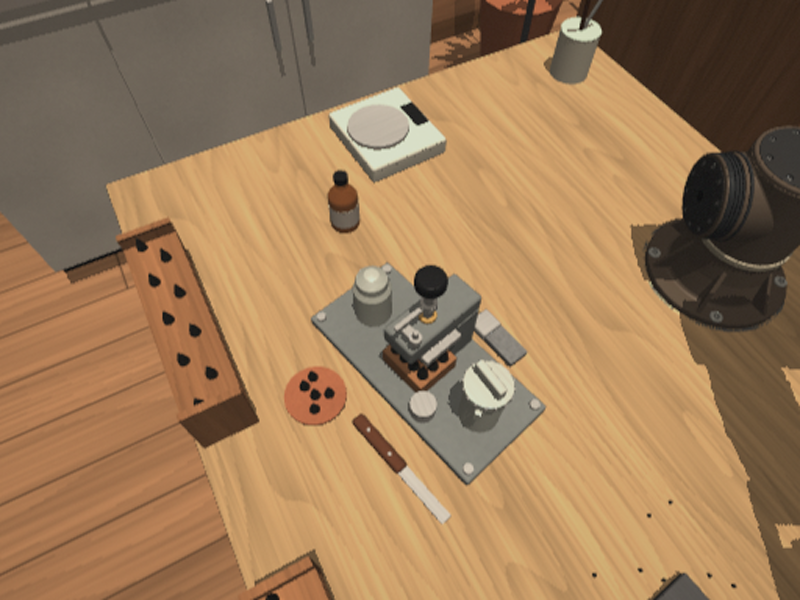

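View pics/top0.png

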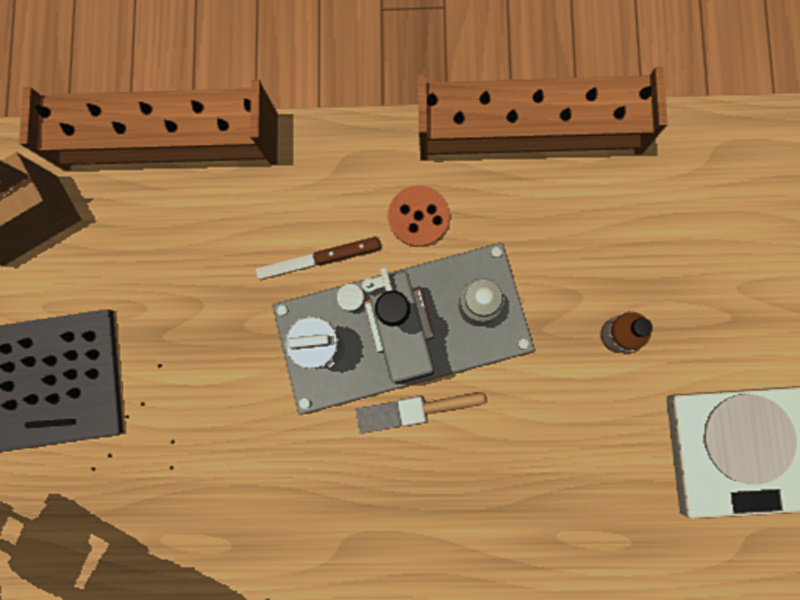

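The scene view shows the pot (wing cap, about (488,383)/800) on the robot's left, the jar on the right, the knob at (431,280) and the tin at (423,404). In the top view the wing is at (311,341), the knob at (392,308), and the press is yawed by about 15°. I'll enlarge both views.

```bash
python3 - <<'E'
import cv2
from plant import eyes
for n,(x,y) in {"scene":(185,155),"top":(165,150)}.items():
    im=eyes.read_camera(n)[...,::-1][y:y+150,x:x+200]
    cv2.imwrite(f"pics/{n}1.png",cv2.resize(im,(800,600),interpolation=cv2.INTER_CUBIC))
E
```

```text
(no output)
```

View pics/scene1.png

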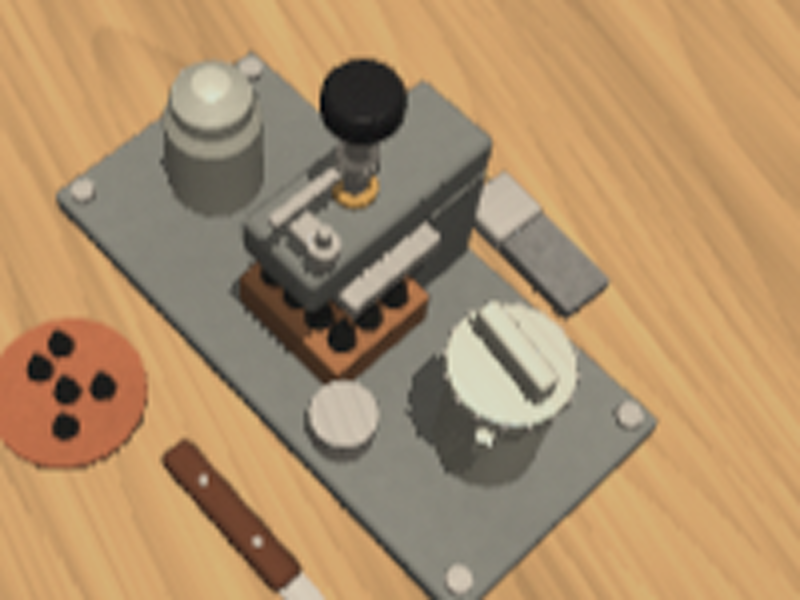

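View pics/top1.png

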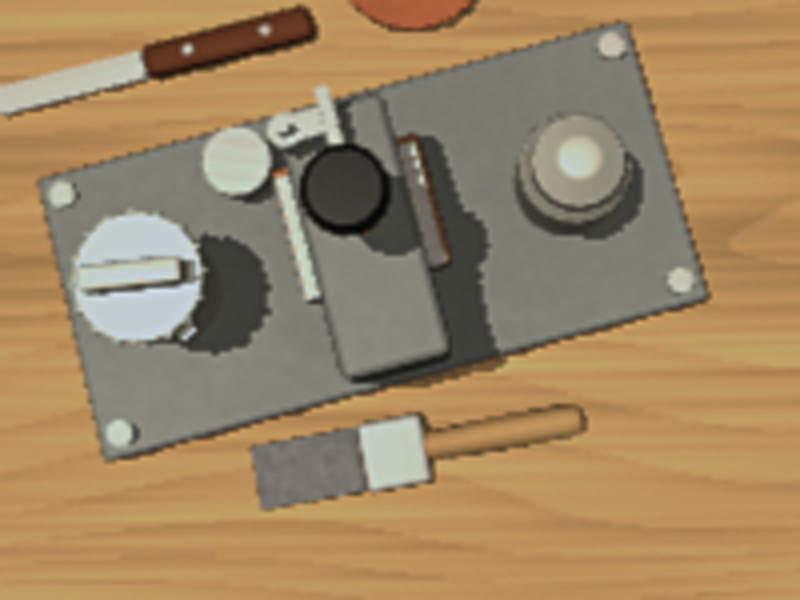

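```bash
cat > h.py <<'E'
import numpy as np
from plant import eyes
def ray(n,p,off=(0,0),s=1.,T=None):
    c=eyes.camera_info(n); T=c["world_from_camera"] if T is None else T
    u=off[0]+(p[0]+.5)/s-.5; v=off[1]+(p[1]+.5)/s-.5
    d=T[:3,:3]@np.array([(u-c["cx"])/c["fx"],-(v-c["cy"])/c["fy"],-1]); return T[:3,3],d
def at(z,*a,**k):
    o,d=ray(*a,**k); return (o+d*(z-o[2])/d[2])[:2]
E
python3 - <<'E'
from h import *
np.set_printoptions(precision=4,suppress=True)
t=lambda p,z: at(z,"top",p,(165,150),4); s=lambda p,z: at(z,"scene",p,(185,155),4)
C=[t(p,.02) for p in((38,182),(627,22),(708,297),(108,460))]
c=np.array(C);print(c,c.mean(0),np.linalg.norm(c-np.roll(c,1,0),axis=1))
e=c[0]-c[1]+c[3]-c[2]; yaw=np.arctan2(e[1],e[0])-np.pi/2; print("press yaw",yaw)
c2=[s(p,.02) for p in((58,198),(655,425))];print("scene corners",c2)
print("knob",t((346,186),.26),s((364,95),.26))
w=[t(p,.16) for p in((78,264),(180,258),(182,283),(82,292))]; w=np.array(w); print("wing top",w.mean(0),np.arctan2(*(w[0]-w[1]+w[3]-w[2])[::-1]),np.linalg.norm(w-np.roll(w,1,0),axis=1))
v=np.array([s(p,.16) for p in((487,304),(474,322),(537,397),(555,380))]);print("wing scene",v.mean(0),np.arctan2(*(v[0]-v[3]+v[1]-v[2])[::-1]),np.linalg.norm(v-np.roll(v,1,0),axis=1))
P=w.mean(0)
for z in(.06,.08,.1,.12):
  for n,q in(("t",t((187,331),z)),("s",s((485,437),z))):
    d=q-v.mean(0) if n=="s" else q-P; print(z,n,d,np.hypot(*d),np.arctan2(d[1],d[0]))
R=np.array([[np.cos(yaw),-np.sin(yaw)],[np.sin(yaw),np.cos(yaw)]])
print("pot pred",t((346,186),.26)+R@[0,.125])
for z in (.16,.172,.18,.198): print("pointer end",z,t((320,88),z),s((272,222),z),"ring",t((287,131),z),s((325,240),z))
E
```

```text
[[ 0.6099  0.118 ]
 [ 0.7022 -0.2481]
 [ 0.5313 -0.2909]
 [ 0.4396  0.0733]] [ 0.5707 -0.0869] [0.1761 0.3775 0.1762 0.3756]
press yaw 0.24690482316469997
scene corners [array([ 0.7036, -0.2411]), array([0.4447, 0.0781])]
knob [ 0.5717 -0.087 ] [ 0.5742 -0.0813]
wing top [0.5402 0.0336] 1.6258828777530077 [0.015  0.0543 0.0133 0.0532]
wing scene [0.5468 0.0385] -1.4401899818712793 [0.0539 0.0131 0.0515 0.0139]
0.06 t [-0.0257 -0.0145] 0.029515729139099882 -2.6289163920646654
0.06 s [0.0068 0.0077] 0.010261644707644051 0.8439074157001138
0.08 t [-0.0267 -0.0176] 0.03194557083280752 -2.5584830069951603
0.08 s [0.0132 0.0129] 0.018396245199943415 0.7742515832781713
0.1 t [-0.0276 -0.0207] 0.03451116168718112 -2.498258129399407
0.1 s [0.0195 0.0181] 0.02656533244203731 0.7473634727062226
0.12 t [-0.0286 -0.0238] 0.037184413698580915 -2.446526423459156
0.12 s [0.0258 0.0233] 0.03474458955009357 0.7331282382115012
pot pred [0.5411 0.0342]
pointer end 0.16 [ 0.638  -0.0678] [ 0.6222 -0.0883] ring [ 0.6151 -0.0499] [ 0.6018 -0.0648]
pointer end 0.172 [ 0.6357 -0.0687] [ 0.6253 -0.0824] ring [ 0.6131 -0.0511] [ 0.6053 -0.0593]
pointer end 0.18 [ 0.6342 -0.0693] [ 0.6274 -0.0784] ring [ 0.6118 -0.0518] [ 0.6077 -0.0556]
pointer end 0.198 [ 0.6307 -0.0706] [ 0.6322 -0.0695] ring [ 0.6088 -0.0535] [ 0.6129 -0.0473]
```

Both cameras agree within about 6 mm: pot (0.542, 0.035), matching the prediction from the press, and knob (0.573, -0.085). The wing lies at about 1.65 rad and the lugs at about 0.70, so the cap is about 0.95 open. Next I'll move above the pot with the tool y axis across the wing.

```bash
cat >> h.py <<'E'
from scipy.spatial.transform import Rotation as Ro
def go(target,yang):
    """print tool-frame shift/turn in pendant units to TCP target, tool down, tool y at world angle yang"""
    from plant import sense
    s=sense(); R=Ro.from_quat(np.roll(s["orientation"],-1))
    G=Ro.from_matrix(np.array([[-np.sin(yang),np.cos(yang),0],[np.cos(yang),np.sin(yang),0],[0,0,-1]]).T@np.diag([-1,1,1]) ) if 0 else Ro.from_matrix(np.column_stack([[-np.sin(yang),np.cos(yang),0],[np.cos(yang),np.sin(yang),0],[0,0,-1]]))
    print("xyz",np.round(R.inv().apply(np.array(target)-s["position"])/.25,4),"rot",np.round((R.inv()*G).as_rotvec()/np.pi,4),"t",s["t"])
E
sed -i 's/G=.*if 0 else /G=/' h.py
python3 -c "
from h import *
go([.542,.035,.404],.08); go([.4,.3,.404],.6)"
```

```text
xyz [-1.9208 -1.4848  0.0024] rot [-2.000e-04  1.000e-04  3.403e-01] t 0.2
xyz [-0.9686 -0.7502  0.002 ] rot [-0.0002  0.      0.1748] t 0.2
```

```bash
python3 -m pendant '[{"claw":0,"xyz":[-0.96,-0.74,0],"rot":[0,0,0.17]},{"claw":0,"xyz":[-0.96,-0.74,0],"rot":[0,0,0.17]},{"claw":0,"xyz":[-0.96,-0.74,0],"rot":[0,0,0.17]},{"claw":0,"xyz":[-0.96,-0.74,0],"rot":[0,0,0.17]},{"claw":0,"xyz":[-0.96,-0.74,0],"rot":[0,0,0.17]},{"claw":0,"xyz":[-0.96,-0.74,0],"rot":[0,0,0.17]},{"claw":0,"xyz":[-0.96,-0.74,0],"rot":[0,0,0.17]},{"claw":0,"xyz":[-0.96,-0.74,0],"rot":[0,0,0.17]}]'; python3 -c "
from h import *
go([.542,.035,.404],.08)"
```

```text
t: 0.87
position: [0.4007, 0.2995, 0.4048]
orientation: [0.0, 0.461, 0.887, -0.0]
force: [-0.7, -0.0, 0.5]
grip_width: 1.001
grip_force: 0.0
xyz [-1.1907 -0.1456  0.004 ] rot [0.     0.0002 0.1694] t 0.8667
```

```bash
python3 -m pendant '[{"claw":0,"xyz":[-1,-0.146,0],"rot":[0,0,0.169]},{"claw":0,"xyz":[-1,-0.146,0],"rot":[0,0,0.169]},{"claw":0,"xyz":[-1,-0.146,0],"rot":[0,0,0.169]},{"claw":0,"xyz":[-1,-0.146,0],"rot":[0,0,0.169]},{"claw":0,"xyz":[-1,-0.146,0],"rot":[0,0,0.169]},{"claw":0,"xyz":[-1,-0.146,0],"rot":[0,0,0.169]},{"claw":0,"xyz":[-1,-0.146,0],"rot":[0,0,0.169]},{"claw":0,"xyz":[-1,-0.146,0],"rot":[0,0,0.169]},{"claw":0,"xyz":[-1,-0.146,0],"rot":[0,0,0.169]}]'; python3 -c "
from h import *
import cv2
from plant import sense
s=sense(); np.save('w.npy',np.r_[s['position'],s['orientation']])
im=eyes.read_camera('wrist')[...,::-1]
cv2.imwrite('pics/w2.png',cv2.resize(im,(800,600),interpolation=cv2.INTER_CUBIC))"
```

```text
t: 1.62
position: [0.5133, 0.0782, 0.4045]
orientation: [-0.0, 0.677, 0.736, -0.0]
force: [-0.7, 0.8, 0.2]
grip_width: 0.996
grip_force: 0.0
```

View pics/w2.png

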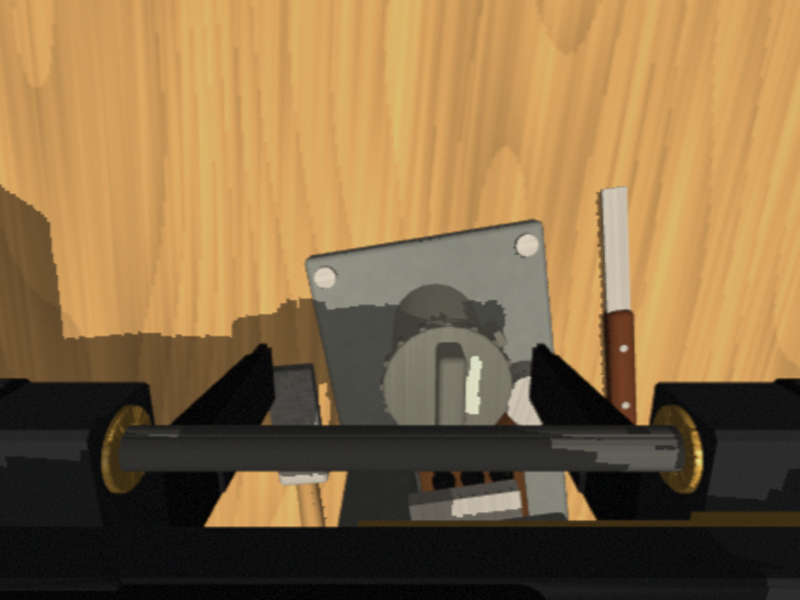

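The wrist view shows the wing top between columns 437 and 465 (rows 357–425+), nearly vertical, with no obstacle between the open fingers and the wing. I'll check it in world coordinates.

```bash
python3 -c "
from h import *
w=np.load('w.npy'); T=np.eye(4); T[:3,:3]=Ro.from_quat(np.roll(w[3:],-1)).as_matrix(); T[:3,3]=w[:3]
T=T@eyes.camera_info('wrist')['mount']; f=lambda p:at(.16,'wrist',p,(0,0),800/512,T)
a,b=f((451.5,357)),f((451,422)); l,r=f((437,390)),f((466,390)); print(a,b,np.linalg.norm(a-b),np.linalg.norm(l-r),np.arctan2(*(a-b)[::-1]))
d=(b-a)/np.linalg.norm(b-a); print('centre',a+.028*d)
go([.5425,.0355,.404],.075)"
```

```text
[0.53901327 0.06417301] [0.54263477 0.0291783 ] 0.03518160220529332 0.01435493647295875 1.6739162455794885
centre [0.54189551 0.03632175]
xyz [-0.1826  0.1026  0.0024] rot [-0.0002 -0.0001  0.0031] t 1.6667
```

```bash
python3 -m pendant '[{"claw":0,"xyz":[-0.183,0.101,0],"rot":[0,0,-0.003]},{"claw":0,"xyz":[-0.183,0.101,0],"rot":[0,0,-0.003]},{"claw":0,"xyz":[-0.183,0.101,0.15],"rot":[0,0,-0.003]},{"claw":0,"xyz":[-0.183,0.101,0.24],"rot":[0,0,-0.003]},{"claw":0,"xyz":[-0.183,0.101,0.295],"rot":[0,0,-0.003]},{"claw":0,"xyz":[-0.183,0.101,0.295],"rot":[0,0,-0.003]},{"claw":1,"xyz":[-0.183,0.101,0.295],"rot":[0,0,-0.003]},{"claw":1,"xyz":[-0.183,0.101,0.295],"rot":[0,0,-0.003]},{"claw":1,"xyz":[-0.183,0.101,0.295],"rot":[0,0,-0.003]},{"claw":1,"xyz":[-0.183,0.101,0.295],"rot":[0,0,-0.003]},{"claw":1,"xyz":[-0.183,0.101,0.295],"rot":[0,0,-0.003]},{"claw":1,"xyz":[-0.183,0.101,0.295],"rot":[0,0,-0.003]},{"claw":1,"xyz":[-0.183,0.101,0.295],"rot":[0,0,-0.003]},{"claw":1,"xyz":[-0.183,0.101,0.295],"rot":[0,0,-0.003]}]' 25; python3 -c "
from plant import sense
print(sense()['torque'])"
```

```text
t: 2.83
position: [0.5425, 0.0344, 0.3311]
orientation: [0.0, 0.673, 0.739, 0.0]
force: [0.1, 0.2, 0.9]
grip_width: 0.496
grip_force: 0.0
[-0.09887631  0.01913233  0.03558067]
```

Still closing; more rows.

```bash
python3 -m pendant '[{"claw":1,"xyz":[0,0,0],"rot":[0,0,0]},{"claw":1,"xyz":[0,0,0],"rot":[0,0,0]},{"claw":1,"xyz":[0,0,0],"rot":[0,0,0]},{"claw":1,"xyz":[0,0,0],"rot":[0,0,0]},{"claw":1,"xyz":[0,0,0],"rot":[0,0,0]},{"claw":1,"xyz":[0,0,0],"rot":[0,0,0]},{"claw":1,"xyz":[0,0,0],"rot":[0,0,0]},{"claw":1,"xyz":[0,0,0],"rot":[0,0,0]},{"claw":1,"xyz":[0,0,0],"rot":[0,0,0]}]' 25; python3 -c "
from plant import sense
print(sense()['torque'])"
```

```text
t: 3.58
position: [0.5423, 0.0344, 0.3309]
orientation: [-0.0, 0.673, 0.739, -0.0]
force: [-4.3, -1.2, 1.8]
grip_width: 0.145
grip_force: 25.0
[-0.27091201  0.81230972 -0.04896536]
```

Gripped at 13.8 mm. Now turning clockwise (+ about tool z).

```bash
python3 -m pendant '[{"claw":1,"xyz":[0,0,0],"rot":[0,0,0.03]},{"claw":1,"xyz":[0,0,0],"rot":[0,0,0.06]},{"claw":1,"xyz":[0,0,0],"rot":[0,0,0.09]},{"claw":1,"xyz":[0,0,0],"rot":[0,0,0.12]},{"claw":1,"xyz":[0,0,0],"rot":[0,0,0.15]},{"claw":1,"xyz":[0,0,0],"rot":[0,0,0.18]},{"claw":1,"xyz":[0,0,0],"rot":[0,0,0.21]},{"claw":1,"xyz":[0,0,0],"rot":[0,0,0.24]},{"claw":1,"xyz":[0,0,0],"rot":[0,0,0.26]},{"claw":1,"xyz":[0,0,0],"rot":[0,0,0.26]},{"claw":1,"xyz":[0,0,0],"rot":[0,0,0.26]}]'; python3 -c "
from plant import sense
s=sense();print(s['torque'],s['orientation'],s['joints'][5])"
python3 -m pendant '[{"claw":1,"xyz":[0,0,0],"rot":[0,0,0.01]},{"claw":1,"xyz":[0,0,0],"rot":[0,0,0.02]},{"claw":1,"xyz":[0,0,0],"rot":[0,0,0.02]}]'; python3 -c "
from plant import sense
s=sense();print(s['torque'],s['orientation'],s['joints'][5])"
```

```text
t: 4.5
position: [0.5416, 0.0347, 0.3309]
orientation: [-0.001, 0.912, 0.411, -0.001]
force: [-9.8, 0.8, 6.6]
grip_width: 0.144
grip_force: 25.0
[0.06323027 1.75034576 0.01737873] [-8.98443890e-04  9.11648965e-01  4.10966496e-01 -1.37721436e-03] 0.6656737070305684
t: 4.75
position: [0.5416, 0.0348, 0.3309]
orientation: [-0.001, 0.924, 0.382, -0.001]
force: [-10.7, 1.9, 6.6]
grip_width: 0.143
grip_force: 25.0
[ 0.19492197  1.80377698 -0.0328656 ] [-9.07569203e-04  9.24366028e-01  3.81502940e-01 -1.45943582e-03] 0.7299313610577514
```

```bash
P='from plant import sense;s=sense();print(s["torque"][2],s["joints"][5])'
python3 -m pendant '[{"claw":1,"xyz":[0,0,0],"rot":[0,0,0.01]},{"claw":1,"xyz":[0,0,0],"rot":[0,0,0.015]},{"claw":1,"xyz":[0,0,0],"rot":[0,0,0.015]}]' |grep -E "force|t:"; python3 -c "$P"
python3 -m pendant '[{"claw":1,"xyz":[0,0,0],"rot":[0,0,0.01]},{"claw":1,"xyz":[0,0,0],"rot":[0,0,0.015]},{"claw":1,"xyz":[0,0,0],"rot":[0,0,0.015]}]' |grep -E "force|t:"; python3 -c "$P"
```

```text
t: 5.0
force: [-11.5, 1.2, 6.5]
grip_force: 25.0
-0.04907096417704741 0.7761816798286166
t: 5.25
force: [-11.0, 2.5, 6.8]
grip_force: 25.0
-0.09289098406302213 0.8232889751278818
```

```bash
P='from plant import sense;s=sense();print(s["torque"],s["joints"][5])'
python3 -m pendant '[{"claw":1,"xyz":[0,0,0],"rot":[0,0,0.01]},{"claw":1,"xyz":[0,0,0],"rot":[0,0,0.015]},{"claw":1,"xyz":[0,0,0],"rot":[0,0,0.015]}]' |grep -E "force|t:|width"; python3 -c "$P"
python3 -m pendant '[{"claw":1,"xyz":[0,0,0],"rot":[0,0,0.01]},{"claw":1,"xyz":[0,0,0],"rot":[0,0,0.015]},{"claw":1,"xyz":[0,0,0],"rot":[0,0,0.015]}]' |grep -E "force|t:|width"; python3 -c "$P"
```

```text
t: 5.5
force: [-9.8, 2.3, 6.5]
grip_width: 0.152
grip_force: 25.7
[0.37172779 1.95379125 0.70827302] 0.8695652399825337
t: 5.75
force: [-9.7, 2.3, 7.1]
grip_width: 0.155
grip_force: 26.9
[0.45932655 1.95180391 0.79940335] 0.9165671485666669
```

The moment jumped to 0.7 N m at wing direction ≈0.65 rad, so the cap is on its stop. I'll release, rise and check.

```bash
python3 -m pendant '[{"claw":0.6,"xyz":[0,0,0],"rot":[0,0,0]},{"claw":0.6,"xyz":[0,0,0],"rot":[0,0,0]},{"claw":0.6,"xyz":[0,0,0],"rot":[0,0,0]},{"claw":0.6,"xyz":[0,0,0],"rot":[0,0,0]},{"claw":0.6,"xyz":[0,0,0],"rot":[0,0,0]},{"claw":0.6,"xyz":[0,0,-0.1],"rot":[0,0,0]},{"claw":0.6,"xyz":[0,0,-0.25],"rot":[0,0,0]},{"claw":1,"xyz":[0,0,-0.4],"rot":[0,0,0]},{"claw":1,"xyz":[0,0,-0.55],"rot":[0,0,0]},{"claw":1,"xyz":[0,0,-0.68],"rot":[0,0,0]},{"claw":1,"xyz":[0,0,-0.68],"rot":[0,0,0]},{"claw":1,"xyz":[0,0,-0.68],"rot":[0,0,0]},{"claw":1,"xyz":[0,0,-0.68],"rot":[0,0,0]},{"claw":1,"xyz":[0,0,-0.68],"rot":[0,0,0]}]'
python3 -c "
import cv2
from h import *
a=eyes.read_camera('scene')[...,::-1][155:305,185:385]; b=eyes.read_camera('top')[...,::-1][150:300,165:365]
im=np.vstack([a,b]); cv2.imwrite('pics/c3.png',cv2.resize(np.hstack([a,b]),(800,300),interpolation=cv2.INTER_CUBIC))
for y in (-.82,.6,.247): go([.5725,-.0855,.5],y)"
```

```text
t: 6.92
position: [0.5425, 0.0344, 0.4995]
orientation: [-0.0, 0.956, 0.294, -0.001]
force: [-0.3, -0.6, -0.3]
grip_width: 0.015
grip_force: 0.0
xyz [-0.1704  0.464  -0.0017] rot [-0.0005  0.0005 -0.0493] t 7.0167
xyz [-0.1704  0.464  -0.0017] rot [-8.000e-04  1.000e-04 -5.013e-01] t 7.0167
xyz [-0.1704  0.464  -0.0017] rot [-7.000e-04  2.000e-04 -3.889e-01] t 7.0167
```

View pics/c3.png

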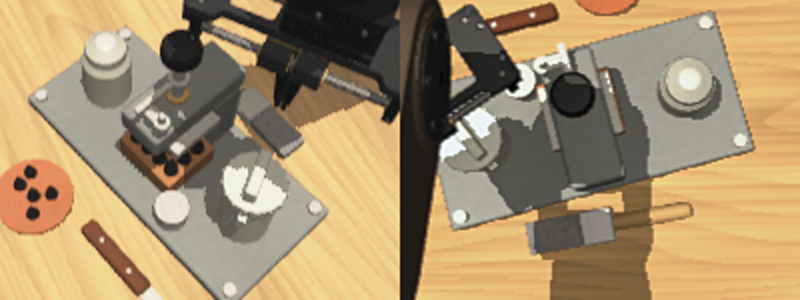

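The scene view shows the wing at (258,175) in line with the lug at (243,218), so the cap is home. Next I'll take a low side view of pointer and gauge with a tilted wrist from the +y side, to measure the drop well.

```bash
cat >> h.py <<'E'
def view(P,az,e,dist):
    """TCP pose so that the wrist camera looks at P from azimuth az, elevation e, camera below the fingers"""
    from plant import sense
    h=np.array([np.cos(az),np.sin(az),0]);k=np.array([0,0,1.])
    c=-(np.cos(e)*h+np.sin(e)*k)               # optical axis
    a=e+np.arctan2(.2699,.9629); z=-(np.cos(a)*h+np.sin(a)*k); x=np.sin(a)*h-np.cos(a)*k
    cam=P-dist*c; tcp=cam-.0755*x-.0196*z
    s=sense(); R=Ro.from_quat(np.roll(s["orientation"],-1)); G=Ro.from_matrix(np.column_stack([x,np.cross(z,x),z]))
    print("tcp",tcp,"tip",tcp+.19*z,"xyz",np.round(R.inv().apply(tcp-s["position"])/.25,3),"rot",np.round((R.inv()*G).as_rotvec()/np.pi,3))
E
python3 -c "
from h import *
for az in(1.82,1.6): view(np.array([.622,-.068,.188]),az,np.radians(28),.28)"
```

```text
tcp [0.57038389 0.13481869 0.38760509] tip [0.60428588 0.00160531 0.25643784] xyz [ 0.318 -0.269  0.448] rot [-0.158 -0.224 -0.367]
tcp [0.61588902 0.14119441 0.38760509] tip [0.61990277 0.00379339 0.25643784] xyz [ 0.483 -0.188  0.448] rot [-0.13  -0.235 -0.301]
```

```bash
python3 -m pendant '[{"claw":1,"xyz":[0.04,-0.02,0.0],"rot":[-0.012,-0.022,-0.028]},{"claw":1,"xyz":[0.09,-0.03,0.05],"rot":[-0.024,-0.044,-0.056]},{"claw":1,"xyz":[0.14,-0.05,0.1],"rot":[-0.036,-0.066,-0.084]},{"claw":1,"xyz":[0.18,-0.07,0.15],"rot":[-0.048,-0.088,-0.112]},{"claw":1,"xyz":[0.23,-0.09,0.2],"rot":[-0.06,-0.11,-0.14]},{"claw":1,"xyz":[0.28,-0.11,0.25],"rot":[-0.072,-0.132,-0.168]},{"claw":1,"xyz":[0.33,-0.13,0.3],"rot":[-0.085,-0.154,-0.196]},{"claw":1,"xyz":[0.38,-0.15,0.35],"rot":[-0.098,-0.176,-0.224]},{"claw":1,"xyz":[0.43,-0.17,0.4],"rot":[-0.11,-0.2,-0.252]},{"claw":1,"xyz":[0.483,-0.188,0.448],"rot":[-0.13,-0.235,-0.301]},{"claw":1,"xyz":[0.483,-0.188,0.448],"rot":[-0.13,-0.235,-0.301]},{"claw":1,"xyz":[0.483,-0.188,0.448],"rot":[-0.13,-0.235,-0.301]},{"claw":1,"xyz":[0.483,-0.188,0.448],"rot":[-0.13,-0.235,-0.301]}]'
python3 -c "
from h import *
import cv2
from plant import sense
s=sense(); np.save('w4.npy',np.r_[s['position'],s['orientation']])
im=eyes.read_camera('wrist')[...,::-1]; cv2.imwrite('pics/w4raw.png',im)
cv2.imwrite('pics/w4.png',cv2.resize(im,(640,480)))"
```

```text
t: 8.1
position: [0.616, 0.1413, 0.3881]
orientation: [0.283, 0.641, 0.659, -0.274]
force: [0.5, -0.3, -0.4]
grip_width: 0.005
grip_force: 0.0
```

View pics/w4.png

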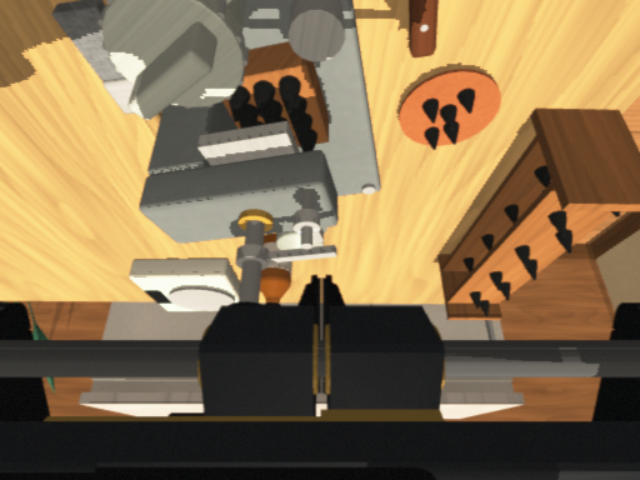

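The image is upside down: pointer bar at about (305,253), gauge ring and tab at about (300,237). Here is an enlarged, flipped crop.

```bash
python3 -c "
import cv2
im=cv2.imread('pics/w4raw.png')[160:225,185:285]
cv2.imwrite('pics/w5.png',cv2.resize(im,(800,520),interpolation=cv2.INTER_CUBIC)[::-1,::-1])"
```

```text
(no output)
```

View pics/w5.png

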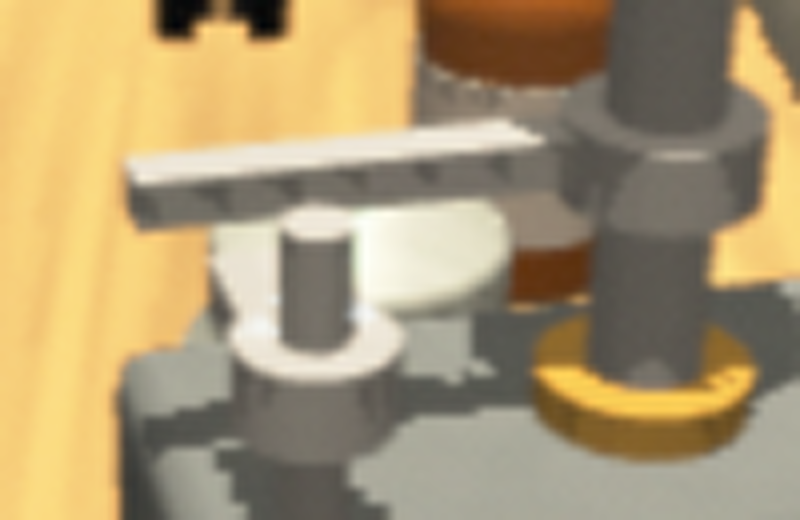

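The crop shows the pointer top edge at y≈160–185 and the ring top ellipse at (318,345). The tab lies behind the pillar, partly merging with the jar, so a view from nearer the pointer's end is needed.

```bash
python3 -c "
from h import *
view(np.array([.622,-.068,.185]),.8,np.radians(25),.25)"
```

```text
tcp [0.75594474 0.06991466 0.36069993] tip [ 0.65552421 -0.03348218  0.23690652] xyz [-0.125  0.551  0.295] rot [ 0.189 -0.016  0.17 ]
```

```bash
python3 -c "
from h import *
view(np.array([.622,-.068,.185]),.8,np.radians(25),.27)"
```

```text
tcp [0.76857335 0.08291757 0.3691523 ] tip [ 0.66815282 -0.02047927  0.24535888] xyz [-0.114  0.603  0.235] rot [ 0.189 -0.016  0.17 ]
```

```bash
python3 -m pendant '[{"claw":1,"xyz":[0,0.1,-0.03],"rot":[0.02,-0.002,0.018]},{"claw":1,"xyz":[0,0.18,-0.03],"rot":[0.045,-0.004,0.04]},{"claw":1,"xyz":[-0.03,0.26,0],"rot":[0.07,-0.006,0.06]},{"claw":1,"xyz":[-0.05,0.34,0.04],"rot":[0.095,-0.008,0.085]},{"claw":1,"xyz":[-0.07,0.42,0.09],"rot":[0.12,-0.01,0.108]},{"claw":1,"xyz":[-0.09,0.5,0.15],"rot":[0.145,-0.012,0.13]},{"claw":1,"xyz":[-0.114,0.603,0.235],"rot":[0.189,-0.016,0.17]},{"claw":1,"xyz":[-0.114,0.603,0.235],"rot":[0.189,-0.016,0.17]},{"claw":1,"xyz":[-0.114,0.603,0.235],"rot":[0.189,-0.016,0.17]},{"claw":1,"xyz":[-0.114,0.603,0.235],"rot":[0.189,-0.016,0.17]}]'
python3 -c "
from h import *
import cv2
from plant import sense
s=sense(); w=np.r_[s['position'],s['orientation']]; np.save('w6.npy',w)
im=eyes.read_camera('wrist')[...,::-1]; cv2.imwrite('pics/w6raw.png',im)
T=np.eye(4); T[:3,:3]=Ro.from_quat(np.roll(w[3:],-1)).as_matrix(); T[:3,3]=w[:3]
c=eyes.camera_info('wrist'); T=np.linalg.inv(T@c['mount'])
for p in ([.633,-.07,.198],[.622,-.068,.185]):
  q=T@np.r_[p,1]; print(c['cx']-c['fx']*q[0]/q[2],c['cy']+c['fy']*q[1]/q[2])
cv2.imwrite('pics/w6.png',cv2.resize(im[155:220,205:305],(800,520),interpolation=cv2.INTER_CUBIC)[::-1,::-1])"
```

```text
t: 8.98
position: [0.7686, 0.0827, 0.3697]
orientation: [0.163, 0.837, 0.355, -0.384]
force: [0.7, 0.6, -0.1]
grip_width: 0.006
grip_force: 0.0
267.1555037844984 202.73696346814592
255.74347308359185 191.53739526200425
```

View pics/w6.png

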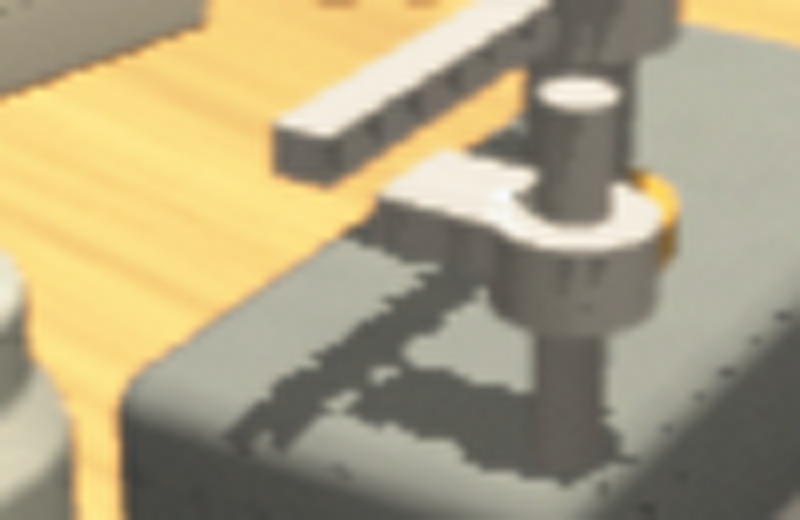

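The view shows the tab tip corners at (378,198) and (440,153), the pointer end's top corners at (275,125) and (340,138), and the ring top centred at (580,213). I'll fit these with the previous view, using the pointer as reference.

```bash
cat > fit.py <<'E'
from h import *
from scipy.optimize import least_squares
c=eyes.camera_info('wrist'); yaw=.247; K=np.array([.5725,-.0862,0])
Rz=Ro.from_euler('z',yaw)
def proj(w,p):
    T=np.eye(4); T[:3,:3]=Ro.from_quat(np.roll(w[3:],-1)).as_matrix(); T[:3,3]=w[:3]
    q=np.linalg.inv(T@c['mount'])@np.r_[K+Rz.apply(p),1]
    return np.array([c['cx']-c['fx']*q[0]/q[2],c['cy']+c['fy']*q[1]/q[2]])
raw=lambda o,p:np.array([o[0]+(799.5-p[0])/8-.5,o[1]+(519.5-p[1])/8-.5])
w4,w6=np.load('w4.npy'),np.load('w6.npy'); A,B=(185,160),(205,155)
def pts(v):
    xr,yr,zr,zp,zt,yt=v[:6]; near=[.062,.0035,.198]; far=[.062,-.0035,.198]
    return [(w4,A,near,(132,186),0),(w4,A,far,(125,160),0),(w4,A,[xr,yr,zr],(318,342),0),(w4,A,[xr,yr,zp],(318,222),0),
     (w6,B,near,(340,138),1),(w6,B,far,(275,125),1),(w6,B,[xr,yr,zr],(580,213),1),(w6,B,[xr,yr,zp],(580,93),1),
     (w6,B,[xr+.007,yt,zt],(378,198),1),(w6,B,[xr-.007,yt,zt],(440,153),1)]
f=lambda v:np.concatenate([(proj(w,p)+v[6+2*i:8+2*i]-raw(o,u)) for w,o,p,u,i in pts(v)])
r=least_squares(f,[.046,.024,.185,.2,.185,.005,0,0,0,0],x_scale=[.01]*6+[1]*4)
s=np.sqrt(np.diag(np.linalg.inv(r.jac.T@r.jac)))*.4
print(np.round(r.x,4),np.round(s,4)); print(np.round(r.fun.reshape(-1,2),2)); print("drop mm",198-1e3*r.x[4])
E
python3 fit.py; python3 -c "
from h import *
go([.5725,-.0862,.46],-.7);go([.5725,-.0862,.5],-.7)"
```

```text
[ 0.0466  0.0234  0.1881  0.2018  0.1878  0.0028  0.16   -0.6156 -1.6243
 -0.1341] [0.0004 0.0005 0.0004 0.0004 0.0004 0.0005 0.2824 0.2452 0.2803 0.2479]
[[-0.29 -0.17]
 [ 0.32 -0.  ]
 [ 0.11  0.26]
 [-0.14 -0.09]
 [ 0.51  0.02]
 [-0.47  0.15]
 [ 0.23 -0.24]
 [-0.26  0.08]
 [ 0.36 -0.01]
 [-0.37  0.  ]]
drop mm 10.153941341313498
xyz [-0.945  -0.092   0.5483] rot [-0.0089  0.2738 -0.0203] t 9.0333
xyz [-1.0663 -0.0918  0.444 ] rot [-0.0089  0.2738 -0.0203] t 9.0333
```

The fit is consistent: ring top and tab agree within 0.3 mm, and the drop is 10.0 ± 0.5 mm. Now I'll go upright and over the knob, raising first.

```bash
python3 -c "
from h import *
go([.70,.03,.5],-.7)"
```

```text
xyz [-0.6173 -0.0475 -0.0781] rot [-0.0089  0.2738 -0.0203] t 9.0333
```

```bash
python3 -m pendant '[{"claw":1,"xyz":[-0.1,0,-0.05],"rot":[0,0.035,0]},{"claw":1,"xyz":[-0.2,0,-0.1],"rot":[0,0.07,0]},{"claw":1,"xyz":[-0.3,-0.01,-0.12],"rot":[0,0.105,0]},{"claw":1,"xyz":[-0.4,-0.02,-0.12],"rot":[-0.004,0.14,-0.01]},{"claw":1,"xyz":[-0.5,-0.03,-0.11],"rot":[-0.006,0.175,-0.01]},{"claw":1,"xyz":[-0.58,-0.04,-0.1],"rot":[-0.008,0.21,-0.015]},{"claw":1,"xyz":[-0.617,-0.047,-0.078],"rot":[-0.009,0.245,-0.02]},{"claw":1,"xyz":[-0.617,-0.047,-0.078],"rot":[-0.009,0.274,-0.02]},{"claw":1,"xyz":[-0.617,-0.047,-0.078],"rot":[-0.009,0.274,-0.02]},{"claw":1,"xyz":[-0.617,-0.047,-0.078],"rot":[-0.009,0.274,-0.02]}]'; python3 -c "
from h import *
go([.5725,-.0862,.5],-.7);go([.5725,-.0862,.454],-.7)"
```

```text
t: 9.87
position: [0.6996, 0.0306, 0.5006]
orientation: [0.001, 0.907, 0.421, -0.001]
force: [0.4, 0.0, -0.5]
grip_width: 0.005
grip_force: 0.0
xyz [-0.6848 -0.087   0.004 ] rot [ 0.0006  0.0008 -0.0003] t 9.8667
xyz [-0.6844 -0.0874  0.188 ] rot [ 0.0006  0.0008 -0.0003] t 9.8667
```

```bash
python3 -m pendant '[{"claw":1,"xyz":[-0.15,-0.02,0],"rot":[0,0,0]},{"claw":1,"xyz":[-0.3,-0.04,0],"rot":[0,0,0]},{"claw":1,"xyz":[-0.45,-0.06,0],"rot":[0,0,0]},{"claw":1,"xyz":[-0.6,-0.08,0],"rot":[0,0,0]},{"claw":1,"xyz":[-0.685,-0.087,0],"rot":[0.001,0.001,0]},{"claw":1,"xyz":[-0.685,-0.087,0.05],"rot":[0.001,0.001,0]},{"claw":1,"xyz":[-0.685,-0.087,0.1],"rot":[0.001,0.001,0]},{"claw":1,"xyz":[-0.685,-0.087,0.15],"rot":[0.001,0.001,0]},{"claw":1,"xyz":[-0.685,-0.087,0.18],"rot":[0.001,0.001,0]},{"claw":1,"xyz":[-0.685,-0.087,0.18],"rot":[0.001,0.001,0]},{"claw":1,"xyz":[-0.685,-0.087,0.18],"rot":[0.001,0.001,0]}]' 40; python3 -c "
from h import *
go([.5725,-.0862,.440],-.7)"
```

```text
t: 10.78
position: [0.5736, -0.0862, 0.4544]
orientation: [-0.002, 0.907, 0.421, -0.0]
force: [0.7, -0.6, 0.1]
grip_width: 0.004
grip_force: 0.0
xyz [-0.0029 -0.003   0.0576] rot [-0.0011 -0.0003 -0.0003] t 10.7833
```

```bash
python3 -m pendant '[{"claw":1,"xyz":[0,0,0.01],"rot":[0,0,0]},{"claw":1,"xyz":[0,0,0.02],"rot":[0,0,0]},{"claw":1,"xyz":[0,0,0.03],"rot":[0,0,0]},{"claw":1,"xyz":[0,0,0.03],"rot":[0,0,0]},{"claw":1,"xyz":[0,0,0.03],"rot":[0,0,0]}]';python3 -m pendant '[{"claw":1,"xyz":[0,0,0.006],"rot":[0,0,0]},{"claw":1,"xyz":[0,0,0.012],"rot":[0,0,0]},{"claw":1,"xyz":[0,0,0.012],"rot":[0,0,0]},{"claw":1,"xyz":[0,0,0.012],"rot":[0,0,0]}]'
```

```text
t: 11.2
position: [0.5734, -0.0865, 0.4475]
orientation: [-0.001, 0.907, 0.421, 0.001]
force: [0.4, 1.7, 5.3]
grip_width: 0.005
grip_force: 2.4
t: 11.53
position: [0.5734, -0.0865, 0.4446]
orientation: [-0.001, 0.907, 0.421, 0.001]
force: [0.6, 1.5, 6.9]
grip_width: 0.004
grip_force: 3.1
```

```bash
python3 -m pendant '[{"claw":1,"xyz":[0,0,0.005],"rot":[0,0,0]},{"claw":1,"xyz":[0,0,0.01],"rot":[0,0,0]},{"claw":1,"xyz":[0,0,0.01],"rot":[0,0,0]},{"claw":1,"xyz":[0,0,0.01],"rot":[0,0,0]}]'
python3 -c "
from h import *
import cv2
from plant import sense
s=sense(); w=np.r_[s['position'],s['orientation']]; np.save('w7.npy',w); print(w)
im=eyes.read_camera('wrist')[...,::-1]; cv2.imwrite('pics/w7raw.png',im)
T=np.eye(4); T[:3,:3]=Ro.from_quat(np.roll(w[3:],-1)).as_matrix(); T[:3,3]=w[:3]
c=eyes.camera_info('wrist'); T=np.linalg.inv(T@c['mount'])
for p in ([.633,-.07,.19],[.622,-.068,.188]):
  q=T@np.r_[p,1]; print(c['cx']-c['fx']*q[0]/q[2],c['cy']+c['fy']*q[1]/q[2])
b=eyes.read_camera('scene')[...,::-1]; cv2.imwrite('pics/s7raw.png',b)
a=cv2.resize(im,(400,300)); b=cv2.resize(b[190:235,235:295],(400,300),interpolation=cv2.INTER_CUBIC)
cv2.imwrite('pics/w7.png',np.hstack([a,b]))"
```

```text
t: 11.87
position: [0.5733, -0.0865, 0.4422]
orientation: [-0.001, 0.907, 0.421, 0.001]
force: [0.4, 2.1, 6.9]
grip_width: 0.002
grip_force: 3.6
[ 0.57333935 -0.0864823   0.442228   -0.00136722  0.9071822   0.42073429
  0.00111185]
304.82061433701284 139.21418118703576
290.98032589968795 146.55403228719712
```

View pics/w7.png

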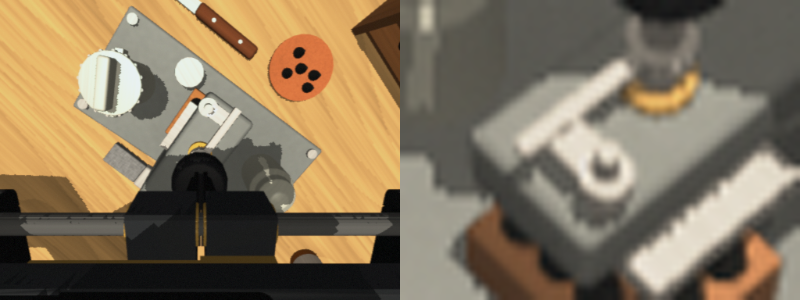

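The wrist view shows the fingertips on the knob and the wing cap still lined up. The scene crop shows the pointer end at (530,140) still just above the tab tip at (560,140). Tip height gives 7.8 mm of travel, so I'll press the remaining 2.2 mm.

```bash
python3 -m pendant '[{"claw":1,"xyz":[0,0,0.004],"rot":[0,0,0]},{"claw":1,"xyz":[0,0,0.009],"rot":[0,0,0]},{"claw":1,"xyz":[0,0,0.009],"rot":[0,0,0]},{"claw":1,"xyz":[0,0,0.009],"rot":[0,0,0]},{"claw":1,"xyz":[0,0,0.009],"rot":[0,0,0]},{"claw":1,"xyz":[0,0,0.009],"rot":[0,0,0]}]'
cat > chk.py <<'E'
# travel of pointer in the scene view, by line-of-edge matching of the pointer patch against the first picture
from h import *
import cv2
a=cv2.cvtColor(cv2.resize(cv2.imread('pics/scene0.png'),(512,384),interpolation=cv2.INTER_AREA),cv2.COLOR_BGR2GRAY)
b=cv2.cvtColor(eyes.read_camera('scene'),cv2.COLOR_RGB2GRAY)
c=eyes.camera_info('scene'); Ti=np.linalg.inv(c['world_from_camera'])
def pr(p):
    q=Ti@np.r_[p,1]; return np.array([c['cx']-c['fx']*q[0]/q[2],c['cy']+c['fy']*q[1]/q[2]])
k=np.array([.5725,-.0862,.246]); d=(pr(k-[0,0,.01])-pr(k)); print("px for 10 mm",d)
u,v=pr(k).round().astype(int); print(u,v)
S=8; up=lambda i,r:cv2.resize(i[r[1]:r[3],r[0]:r[2]],None,fx=S,fy=S,interpolation=cv2.INTER_CUBIC)
for n,(x0,y0,x1,y1) in {"knob-lower":(u-14,v-2,u+14,v+14)}.items():
    m=cv2.matchTemplate(up(b,(x0-6,y0-6,x1+6,y1+6)),up(a,(x0,y0,x1,y1)),cv2.TM_CCOEFF_NORMED)
    _,s,_,l=cv2.minMaxLoc(m); print(n,s,np.array(l)/S-6)
E
python3 chk.py; python3 -c "
from plant import sense
s=sense();print(s['position'],s['force'])"
```

```text
t: 12.47
position: [0.5733, -0.0865, 0.4402]
orientation: [-0.001, 0.907, 0.421, 0.001]
force: [0.1, 1.7, 7.7]
grip_width: 0.005
grip_force: 4.1
px for 10 mm [-0.26145582  2.7375629 ]
275 180
knob-lower 0.9341322183609009 [-0.25   2.125]
[ 0.57330605 -0.08644816  0.44014369] [-0.84133556  1.91447166  7.92403059]
```

Travel is about 9.9 mm by tip height. The 7.8 N force agrees (7.4 N expected), and the scene image roughly so (about 8 mm, coarse). I'm handing in while holding.

```bash
python3 -c "
from plant import job_done
print(job_done())"
```

```text
the job is handed in; nothing more can be done
None
```

I turned the wing cap clockwise to its stop, then pressed the ram about 9.9 mm (gauge drop measured at 10.0 ± 0.5 mm), and handed the job in at about 12.5 s with the ram still held down; the last picture could not confirm the exact level, so it rests on fingertip height and force.

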